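Sweep the stray small parts into the collecting tray

ROBOT

A 6-joint arm with a two-finger parallel gripper is mounted at the origin on a cart in front of the work surface, level with it; the furniture and walls round the work are solid. World frame = base frame: x ahead of the robot, y to its left, z up, the work surface at z = 0. Lengths are in mm, angles in rad, forces in N, time in s.
With the tool pointing down it reaches from about 350 to 975 mm from the base axis. Payload 7.1 kg.
Tool frame: the origin (TCP) lies at the very end of the fingers, on their centre line; the grasp point (between the pads) lies 19 mm behind it; y points along the fingers, x is the direction in which the jaws open and shut, and the axes are right-handed (so a half turn about y gives the same grasp; the last joint's range is limited). The gripper opens to 88 mm and grips with 3 to 60 N. Pads are 20 mm wide; open, the fingers measure 115 mm over their backs; the gripper's body (75 mm by 178 mm) begins 61 mm behind the grasp point.
Start: joints at [-1.34, 0.423, 1.63, -0, 1.089, -0.019], TCP at [154.525, -605.58, 222.675] pointing down, gripper open.
Joint ranges: [-3, 3], [-0.9, 2.11], [0.09, 2.58], [-1.31, 4.45], [0.11, 2.69], [-2.54, 2.54]. Speed limits (rad/s): [2.39, 2.39, 3.01, 3.14, 3.14, 3.14].

INTERFACE

Orientations are given as a rotation vector (axis times angle).
In Python, from workcell import ctrl gives the robot as it stands. The module is installed in compiled form; this text tells all that it offers.
- The arm moves only by the tool jog_arm, never from a script. Its argument "steps" is a list of rows, each an object with "turn": the turn, a rotation vector about the world's x, y, z scaled (see below), a list of three; "dp": the shift along the world's x, y, z scaled (see below), a list of three; "claw": the opening, from 0 (shut) to 1 (fully open). In form: [{"turn": [wx, wy, wz], "dp": [x, y, z], "claw": claw}, ...]. A call has 1 to 12 rows; each row is the pose to reach, as a shift and turn from the pose measured when the call began, turning the shorter way round; what a row does not reach only later rows make up. The controller multiplies each number of a shift by 80 mm and each number of a turn by pi rad. A row lasts 1/12 s, in which the tool goes at most 41.7 mm and 7.16 degrees, less where a joint would pass 70% of its speed; a pose out of reach is approached as far as the arm can. A call with a number of a shift or a turn outside -1 to 1 is refused whole. A call with a gripper value outside its range is refused whole. The fingers move at their own pace and stop on an object; the grip force is fixed at half the most. Time passes only in rows, so rows that repeat a pose let the fingers close. It gives the time, the measured TCP pose, the force and the opening at its end, in the units of the state.
- ctrl.get_obs(): the state, without advancing time (a new reading comes with each control period).
- ctrl.get_image(name): name is "scene" or "top" or "wrist"; returns a dict with "img" (480x640x3 uint8, red, green, blue), "range_z" (480x640 float32, mm along the optical axis (not along the pixel's ray), 0 where there is no reading), "fovy" (degrees; the focal length in pixels is half the picture's height over the tangent of half this angle, whatever the lens; pixels are square), "cx", "cy" (the principal point, pixels), "camera_from_world" (4x4, takes a point from world to camera coordinates); the wrist camera has in their place "hand_eye" (4x4, takes a point from camera to tool coordinates, whose origin is the TCP and whose axes are the tool frame's). Camera axes: x right, y down, z forward; pixel columns grow to the right and rows downward; lengths in mm; the calibration is good to about 2 mm. A picture is of the moment at which its call begins: read the wrist's pose just before it.
- ctrl.close_job(): hands the job in, once; it reports no verdict.
The state is a dict: "t": time; "qpos": joint angles; "qvel": joint speeds; "joint_torque": joint torques, N m; "ee_pos": TCP position; "orientation": TCP orientation; "ft_force": force on the tool from outside, world axes, zero at the start; "moment": the same for the moment, N m; "width": finger opening in mm.
Only numpy, scipy, OpenCV 4.12 (cv2) and the standard library are available. Lean on these libraries where they do the work, as an engineer would, in place of code of your own. Each camera call takes 0.05 s, during which the arm holds its last target.

TASK

Clear the bench: use the fingertips to sweep the three small stray parts that lie in front of the tray (the small grey spacer ring, the small bronze spacer ring and the dark socket-head screw) along the bench top, over the bevelled lip and right into the open-fronted steel tray, so that each lies wholly on the tray's flat floor. Only push them along the surface, never pick them up or lift them. Leave the standing dowel pin, the grease pot and the marker pen where they are.

Things in the scene. Friction and masses are not known exactly. Their poses are not given: they have to be found in the camera images.
- catch_tray: low steel tray fixed to the bench, front open. Origin: centre of its underside, on the bench top; x from open front to back wall, z up. Flat floor x = -70 to +67 mm, top 2 mm above the bench; before it a lip ramp, rising from bench level at x = -95 mm. Side walls x = -70 to +70 mm, inner faces y = +-85 mm; back wall inner face x = +67 mm; walls 3 mm thick, 29 mm high, rolled rim 6 mm thick
- spacer_1: small light-grey spacer ring lying flat, loose, 34 mm outside diameter, 12 mm high, about 50 g; origin at the centre of its underside
- spacer_2: small bronze spacer ring lying flat, loose, 38 mm outside diameter, 12 mm high, about 50 g; origin at the centre of its underside
- cap_screw: dark socket-head cap screw lying on its side, loose, 44 mm long along its y axis, 15 mm wide and high, about 30 g; origin at the centre of its underside
- dowel_pin: bystander: plain steel dowel pin standing upright, loose, 21 mm diameter, 42 mm high; origin at the centre of its underside; to be left alone
- grease_pot: bystander: round grease pot with a screwed-on lid, loose, 63 mm diameter, 54 mm high; origin at the centre of its underside; to be left alone
- marker: bystander: marker pen lying flat, loose, 123 mm long along its y axis, 12 mm wide and high; origin at the centre of its underside; to be left alone

How it is judged:
By the outcome, as a careful person would: the job done as asked, in the order asked, and still so for the second after the job is handed in, with the robot touching nothing.
It also fails if it takes over 72 s, if anything falls off the work surface, if the arm or the gripper's body presses on something with over 40 N, if the wrist force passes 120 N, or if a joint passes its speed limit or range.

## Working session

There is one attempt and no reset: what is moved stays moved. The work goes in short steps, Python scripts to look and compute and a tool call to move; the robot and the scene stay as the last step left them, time stands still between calls to the robot, and variables do not carry over. Pictures are saved under pics/ and viewed, and the job is handed in when it is done.

Besides the shell and the picture viewer there is one more tool, called after "Request:" as name(argument=value, ...) on one line, values as JSON. jog_arm: Moves the arm, as the interface text tells. Its arguments: {"type":"object","properties":{"steps":{"type":"array","items":{"type":"object","properties":{"turn":{"type":"array","items":{"type":"number"}},"dp":{"type":"array","items":{"type":"number"}},"claw":{"type":"number"}}}}},"required":["steps"]}

```bash
mkdir -p pics; cat > h.py <<'E'
import numpy as np,cv2
from workcell import ctrl
def cap(n,f):
    d=ctrl.get_image(n); cv2.imwrite('pics/'+f,cv2.cvtColor(d['img'],cv2.COLOR_RGB2BGR)); 
    np.savez('pics/'+f[:-4]+'.npz',**{k:v for k,v in d.items()}); return d
def ray(d,u,v,z):
    T=np.linalg.inv(d['camera_from_world']); f=240/np.tan(np.radians(d['fovy'])/2)
    r=T[:3,:3]@np.array([(u-d['cx'])/f,(v-d['cy'])/f,1]);o=T[:3,3]
    return o+r*(z-o[2])/r[2]
E
python3 - <<'E'
from h import *
print(ctrl.get_obs())
for n in('top','scene'):
    d=cap(n,n+'0.png'); print(n,d['fovy'],d['cx'],d['cy'],np.round(d['camera_from_world'],3))
E
```

```text
{'t': 0.0, 'qpos': array([-1.33998524e+00,  4.23840562e-01,  1.63069763e+00, -1.30952942e-05,
        1.08857568e+00, -1.90327844e-02]), 'qvel': array([-1.18788807e-03,  6.16227058e-04,  9.13743856e-04,  1.75243891e-03,
       -1.15729455e-03, -3.86382274e-05]), 'joint_torque': array([-2.65790390e-03, -5.44635057e+01, -2.73667020e+01,  6.40869001e-02,
        2.27375800e-02, -1.06254558e-04]), 'ee_pos': array([ 154.4071301 , -605.05193615,  221.89886659]), 'orientation': array([-1.31610908,  1.02404306, -1.02205761]), 'ft_force': array([ 0.1357697 , -0.68159611,  0.56481507]), 'moment': array([-0.01459603,  0.00864283,  0.0013404 ]), 'width': 87.7875485167495}
top 50.40605469340205 320.4330362465432 239.40218688723374 [[-9.000000e-03 -1.000000e+00  1.900000e-02 -3.640600e+01]
 [-9.850000e-01  5.000000e-03 -1.730000e-01  5.228490e+02]
 [ 1.730000e-01 -2.100000e-02 -9.850000e-01  1.108936e+03]
 [ 0.000000e+00  0.000000e+00  0.000000e+00  1.000000e+00]]
scene 45.65788933817103 326.8682639201691 239.9112615157819 [[-7.97000e-01 -6.04000e-01  7.00000e-03  4.09910e+02]
 [-4.33000e-01  5.64000e-01 -7.04000e-01  2.81858e+02]
 [ 4.21000e-01 -5.64000e-01 -7.11000e-01  9.09380e+02]
 [ 0.00000e+00  0.00000e+00  0.00000e+00  1.00000e+00]]
```

View pics/top0.png

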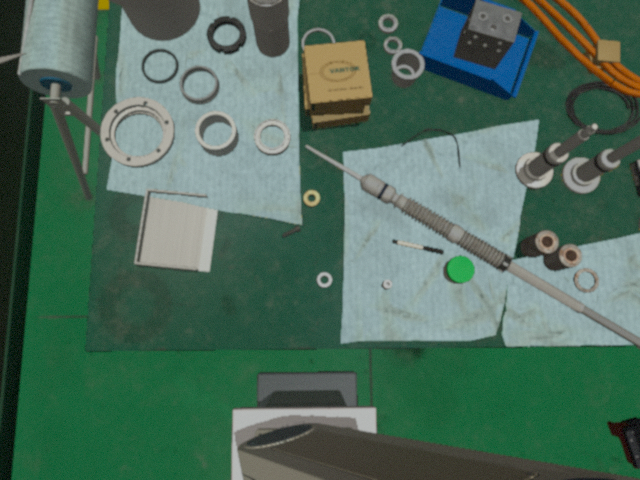

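View pics/scene0.png

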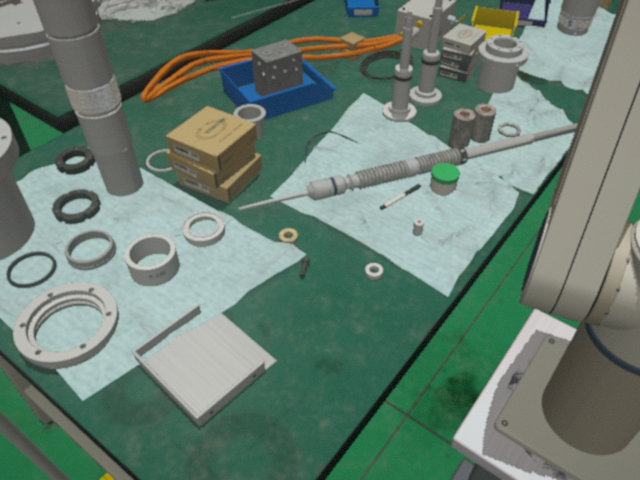

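```bash
python3 - <<'E'
from h import *
d=dict(np.load('pics/top0.npz'))
im=cv2.imread('pics/top0.png')
cv2.imwrite('pics/z0.png',cv2.resize(im[170:310,120:340],None,fx=3.6,fy=3.6,interpolation=cv2.INTER_CUBIC))
for n,u,v,z in [('grey',324,280,12),('bronze',312,198,12),('screw',291,230,8),('dowel',387,284,42),('pot',460,269,54)]:
    print(n,ray(d,u,v,z).round(1), d['range_z'][v,u])
E
```

```text
grey [433.7 -48.1  12. ] 1189.2079
bronze [628.  -21.6  12. ] 1215.6469
screw [552.  28.   8.] 1194.8961
dowel [ 420.9 -188.6   42. ] 1157.3286
pot [ 452.3 -351.6   54. ] 1142.3684
```

View pics/z0.png

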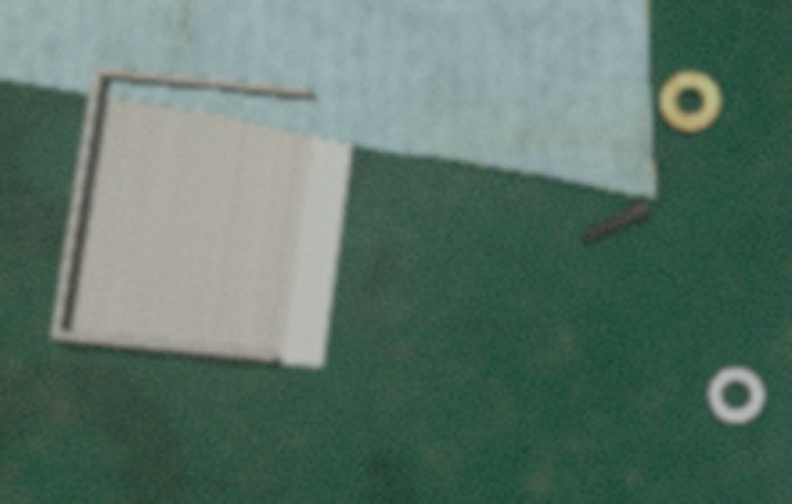

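```bash
python3 - <<'E'
from h import *
d=dict(np.load('pics/top0.npz'))
for n,X,Y,z in [('rimTL',97,73,29),('rimBL',52,338,29),('rimTRend',315,95,29),('rimBRend',280,360,29),('lipB',325,367,0),('lipU',352,146,0),('jB',282,362,2),('jU',312,140,2),('s1',590,238,7),('s2',646,208,7),('grey',736,395,12),('bronze',690,101,12)]:
    print(n,ray(d,120+X/3.6-.4,170+Y/3.6-.4,z).round(1))
rz=d['range_z'];
T=np.linalg.inv(d['camera_from_world']);f=240/np.tan(np.radians(d['fovy'])/2)
def pt(u,v):
    z=rz[v,u]; return (T@[(u-d['cx'])/f*z,(v-d['cy'])/f*z,z,1])[:3].round(1)
for u,v in [(160,200),(170,205),(200,205),(180,240),(160,250),(230,200),(250,250),(210,240),(291,230),(324,275),(312,193),(190,193),(190,267),(146,230),(387,284),(300,200)]: print(u,v,pt(u,v))
# marker/dowel
E
```

```text
rimTL [644.4 362.5  29. ]
rimBL [472.4 382.   29. ]
rimTRend [629.3 222.   29. ]
rimBRend [457.6 238.8  29. ]
lipB [456.2 216.2   0. ]
lipU [602.3 202.7   0. ]
jB [459.4 243.5   2. ]
jU [605.9 228.7   2. ]
s1 [538.6  45.6   7. ]
s2 [558.3   9.2   7. ]
grey [435.2 -48.2  12. ]
bronze [628.9 -19.9  12. ]
160 200 [627.  338.4   1.9]
170 205 [ 6.153e+02  3.150e+02 -2.000e-01]
200 205 [613.8 243.1   4.6]
180 240 [530.3 287.3   3.2]
160 250 [507.9 334.4  -2.7]
230 200 [ 6.271e+02  1.735e+02 -5.000e-01]
250 250 [506.  123.9   1.9]
210 240 [529.6 217.    5.3]
291 230 [551.8  28.    8.8]
324 275 [445.3 -48.2  11.3]
312 193 [639.8 -21.7  13.5]
190 193 [637.4 262.5  25.9]
190 267 [463.8 256.1  27.1]
146 230 [554.7 367.6   2.4]
387 284 [ 422.  -190.6   28.8]
300 200 [623.6   6.8  10.6]
```

```bash
python3 - <<'E'
from h import *
from scipy.spatial.transform import Rotation as R
o=ctrl.get_obs();print(R.from_rotvec(o['orientation']).as_matrix().round(3))
d=cap('wrist','w0.png')
E
```

```text
[[ 0.247 -0.     0.969]
 [-0.969  0.001  0.247]
 [-0.001 -1.     0.   ]]
```

View pics/w0.png

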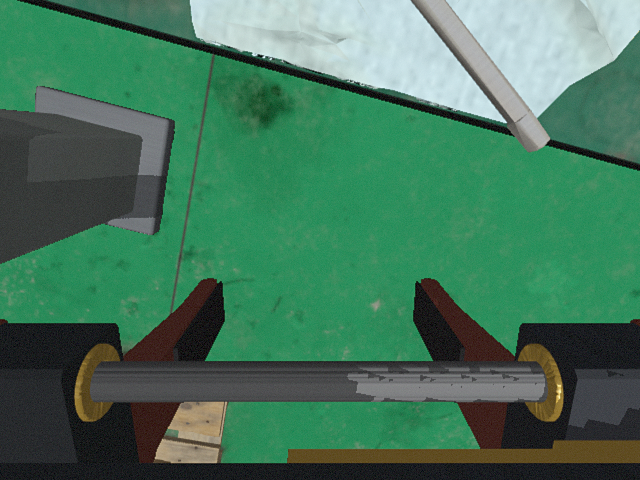

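Request:
jog_arm(steps=[{"dp":[0.18,0.33,0],"turn":[0,0,0.02],"claw":0.27},{"dp":[0.36,0.67,0],"turn":[0,0,0.04],"claw":0.27},{"dp":[0.53,1,0],"turn":[0,0,0.06],"claw":0.27},{"dp":[0.53,1,0],"turn":[0,0,0.06],"claw":0.27}])

```text
t: 0.48
ee_pos: [198.0, -520.7, 221.4]
orientation: [-1.383, 0.879, -0.874]
ft_force: [0.8, 0.4, 0.3]
width: 65.0
```

Request:
jog_arm(steps=[{"dp":[0.18,0.33,0],"turn":[0,0,0.02],"claw":0.27},{"dp":[0.36,0.67,0],"turn":[0,0,0.04],"claw":0.27},{"dp":[0.53,1,0],"turn":[0,0,0.06],"claw":0.27},{"dp":[0.53,1,0],"turn":[0,0,0.06],"claw":0.27}])

```text
t: 0.82
ee_pos: [241.2, -437.0, 221.0]
orientation: [-1.439, 0.733, -0.724]
ft_force: [0.1, -0.7, -0.4]
width: 38.2
```

Request:
jog_arm(steps=[{"dp":[0.18,0.33,0],"turn":[0,0,0.02],"claw":0.27},{"dp":[0.36,0.67,0],"turn":[0,0,0.04],"claw":0.27},{"dp":[0.53,1,0],"turn":[0,0,0.06],"claw":0.27},{"dp":[0.53,1,0],"turn":[0,0,0.06],"claw":0.27}])

```text
t: 1.15
ee_pos: [284.4, -354.2, 220.7]
orientation: [-1.485, 0.586, -0.574]
ft_force: [-0.1, 0.4, -1.0]
width: 23.6
```

Request:
jog_arm(steps=[{"dp":[0.18,0.33,0],"turn":[0,0,0.02],"claw":0.27},{"dp":[0.36,0.67,0],"turn":[0,0,0.04],"claw":0.27},{"dp":[0.53,1,0],"turn":[0,0,0.06],"claw":0.27},{"dp":[0.53,1,0],"turn":[0,0,0.06],"claw":0.27}])

```text
t: 1.48
ee_pos: [328.0, -272.2, 220.8]
orientation: [-1.521, 0.437, -0.425]
ft_force: [-0.9, -0.1, -0.7]
width: 23.7
```

Request:
jog_arm(steps=[{"dp":[0.18,0.33,0],"turn":[0,0,0.02],"claw":0.27},{"dp":[0.36,0.67,0],"turn":[0,0,0.04],"claw":0.27},{"dp":[0.53,1,0],"turn":[0,0,0.06],"claw":0.27},{"dp":[0.53,1,0],"turn":[0,0,0.06],"claw":0.27}])

```text
t: 1.82
ee_pos: [372.1, -190.7, 221.0]
orientation: [-1.546, 0.287, -0.275]
ft_force: [-0.1, -0.6, -0.1]
width: 23.7
```

Request:
jog_arm(steps=[{"dp":[0.22,0.33,-0.3],"turn":[0,0,0.03],"claw":0.27},{"dp":[0.44,0.67,-0.6],"turn":[0,0,0.06],"claw":0.27},{"dp":[0.66,1,-1],"turn":[0,0,0.087],"claw":0.27},{"dp":[0.66,1,-1],"turn":[0,0,0.087],"claw":0.27}])

```text
t: 2.15
ee_pos: [425.2, -109.1, 137.3]
orientation: [-1.564, 0.073, -0.054]
ft_force: [-0.7, -0.1, -0.6]
width: 23.5
```

Request:
jog_arm(steps=[{"dp":[0,0.04,-0.5],"turn":[0,0,0],"claw":0.27},{"dp":[0,0.08,-1],"turn":[0,0,0],"claw":0.27},{"dp":[0,0.08,-1],"turn":[0,0,0],"claw":0.27}])

```text
t: 2.4
ee_pos: [420.8, -102.5, 51.0]
orientation: [-1.561, 0.085, -0.045]
ft_force: [-2.2, -0.4, 0.3]
width: 23.8
```

```bash
python3 - <<'E'
from h import *
from scipy.spatial.transform import Rotation as R
o=ctrl.get_obs();print(o['ee_pos'],R.from_rotvec(o['orientation']).as_matrix().round(3))
d=cap('wrist','w1.png')
E
```

```text
[ 420.78958548 -102.47512662   51.02290089] [[ 0.996 -0.025  0.083]
 [-0.083  0.01   0.997]
 [-0.026 -1.     0.008]]
```

View pics/w1.png

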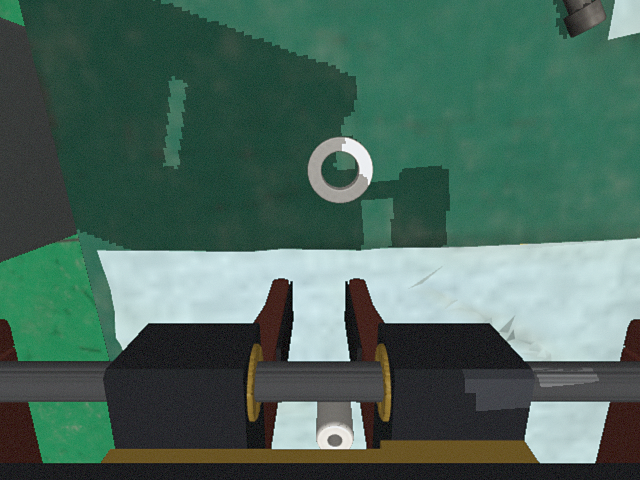

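```bash
cat >> h.py <<'E'
from scipy.spatial.transform import Rotation as R
def wray(u,v,z,d=None):
    o=ctrl.get_obs(); d=d or ctrl.get_image('wrist')
    M=np.eye(4);M[:3,:3]=R.from_rotvec(o['orientation']).as_matrix();M[:3,3]=o['ee_pos']
    e=dict(d);e['camera_from_world']=np.linalg.inv(M@d['hand_eye']);return ray(e,u,v,z)
E
python3 - <<'E'
from h import *
d=ctrl.get_image('wrist');print(wray(340,170,12,d),wray(583,10,8,d),wray(334,438,42,d))
o=ctrl.get_obs();print(o['ee_pos'],R.from_rotvec(o['orientation']).as_matrix()[:,1],o['qpos'])
E
```

```text
[440.94121185 -49.03142588  12.        ] [565.42572853  18.35948916   8.        ] [ 426.48508389 -195.30073952   42.        ]
[ 424.17760618 -103.59703296   56.68308471] [-0.01633784  0.00773653 -0.9998366 ] [-0.26900831  0.45724623  2.12110846  0.00567695  0.58105282 -0.19079247]
```

Request:
jog_arm(steps=[{"dp":[0.03,0.04,-0.2],"turn":[0,0,0],"claw":0.27},{"dp":[0.06,0.08,-0.4],"turn":[0,0,0],"claw":0.27},{"dp":[0.07,0.08,-0.55],"turn":[0,0,0],"claw":0.27},{"dp":[0.07,0.08,-0.64],"turn":[0,0,0],"claw":0.27},{"dp":[0.07,0.08,-0.64],"turn":[0,0,0],"claw":0.27},{"dp":[0.07,0.08,-0.64],"turn":[0,0,0],"claw":0.27}])

```text
t: 3.0
ee_pos: [431.0, -98.1, 7.3]
orientation: [-1.563, 0.077, -0.055]
ft_force: [0.8, 0.0, 0.3]
width: 23.8
```

```bash
python3 - <<'E'
from h import *
o=ctrl.get_obs();print(o['ee_pos'],R.from_rotvec(o['orientation']).as_matrix().round(3))
d=cap('wrist','w2.png')
E
```

```text
[430.99452049 -98.10291508   7.32921186] [[ 0.996 -0.014  0.084]
 [-0.084  0.007  0.996]
 [-0.014 -1.     0.006]]
```

View pics/w2.png

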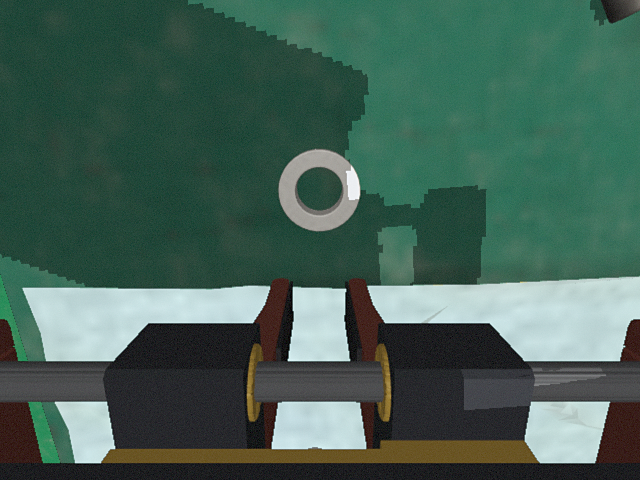

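Request:
jog_arm(steps=[{"dp":[0.007,0.08,-0.01],"turn":[0,0,0],"claw":0.27},{"dp":[0.013,0.16,-0.03],"turn":[0,0,0],"claw":0.27},{"dp":[0.02,0.25,-0.03],"turn":[0,0,0],"claw":0.27},{"dp":[0.03,0.33,-0.03],"turn":[0,0,0],"claw":0.27},{"dp":[0.04,0.41,-0.03],"turn":[0,0,0],"claw":0.27},{"dp":[0.055,0.5,-0.03],"turn":[0,0,0],"claw":0.27},{"dp":[0.07,0.58,-0.03],"turn":[0,0,0],"claw":0.27},{"dp":[0.09,0.66,-0.03],"turn":[0,0,0],"claw":0.27},{"dp":[0.11,0.75,-0.03],"turn":[0,0,0],"claw":0.27},{"dp":[0.13,0.83,-0.03],"turn":[0,0,0],"claw":0.27},{"dp":[0.15,0.91,-0.03],"turn":[0,0,0],"claw":0.27},{"dp":[0.17,1,-0.03],"turn":[0,0,0],"claw":0.27}])

```text
t: 4.05
ee_pos: [444.7, -17.3, 4.8]
orientation: [-1.563, 0.077, -0.055]
ft_force: [-0.2, -1.0, -0.1]
width: 23.5
```

```bash
python3 - <<'E'
from h import *
d=cap('wrist','w3.png')
E
```

```text
(no output)
```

View pics/w3.png

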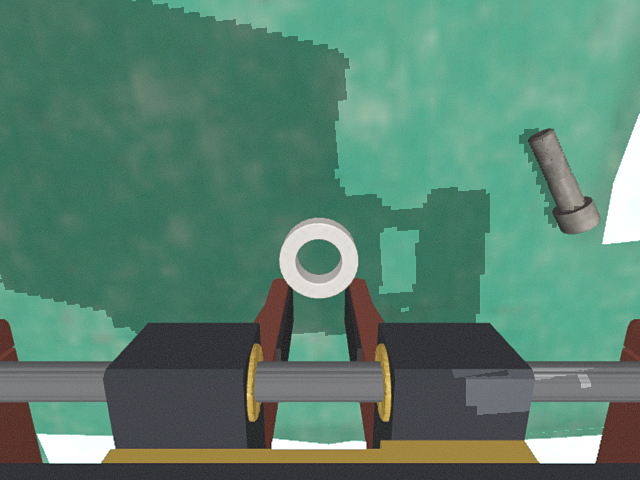

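Request:
jog_arm(steps=[{"dp":[0.03,0.1,0],"turn":[0,0,0],"claw":0.27},{"dp":[0.06,0.2,0],"turn":[0,0,0],"claw":0.27},{"dp":[0.08,0.3,0],"turn":[0,0,0],"claw":0.27},{"dp":[0.11,0.4,0],"turn":[0,0,0],"claw":0.27},{"dp":[0.13,0.5,0],"turn":[0,0,0],"claw":0.27},{"dp":[0.16,0.6,0],"turn":[0,0,0],"claw":0.27},{"dp":[0.18,0.7,0],"turn":[0,0,0],"claw":0.27},{"dp":[0.21,0.8,0],"turn":[0,0,0],"claw":0.27},{"dp":[0.23,0.9,0],"turn":[0,0,0],"claw":0.27},{"dp":[0.26,1,0],"turn":[0,0,0],"claw":0.27}])

```text
t: 4.93
ee_pos: [465.8, 64.3, 4.8]
orientation: [-1.563, 0.076, -0.055]
ft_force: [0.3, -0.7, 0.3]
width: 23.6
```

Request:
jog_arm(steps=[{"dp":[0.03,0.1,0],"turn":[0,0,0],"claw":0.27},{"dp":[0.06,0.2,0],"turn":[0,0,0],"claw":0.27},{"dp":[0.08,0.3,0],"turn":[0,0,0],"claw":0.27},{"dp":[0.11,0.4,0],"turn":[0,0,0],"claw":0.27},{"dp":[0.13,0.5,0],"turn":[0,0,0],"claw":0.27},{"dp":[0.16,0.6,0],"turn":[0,0,0],"claw":0.27},{"dp":[0.18,0.7,0],"turn":[0,0,0],"claw":0.27},{"dp":[0.21,0.8,0],"turn":[0,0,0],"claw":0.27},{"dp":[0.23,0.9,0],"turn":[0,0,0],"claw":0.27},{"dp":[0.26,1,0],"turn":[0,0,0],"claw":0.27}])

```text
t: 5.77
ee_pos: [486.7, 145.0, 4.8]
orientation: [-1.563, 0.076, -0.055]
ft_force: [-0.7, -0.1, -0.0]
width: 23.4
```

```bash
python3 - <<'E'
from h import *
d=cap('wrist','w4.png')
E
```

```text
(no output)
```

View pics/w4.png

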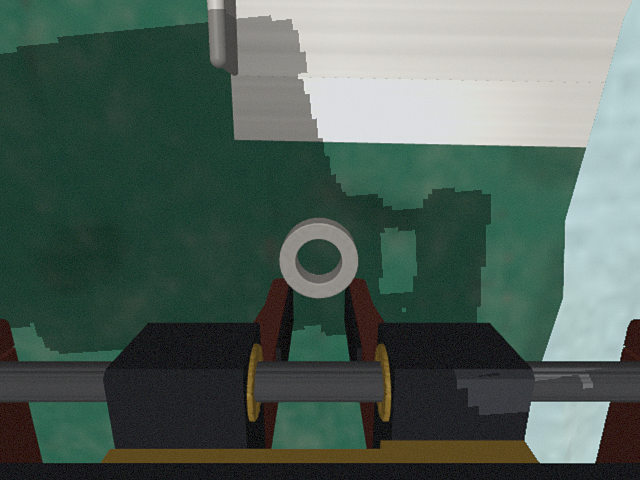

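```bash
python3 - <<'E'
from h import *
d=ctrl.get_image('wrist')
for p in [(234,140,0),(500,145,0),(236,74,2),(560,81,2),(319,258,12)]: print(p,wray(*p,d).round(1))
E
```

```text
(234, 140, 0) [458.3 219.6   0. ]
(500, 145, 0) [571.7 208.2   0. ]
(236, 74, 2) [463.2 245.3   2. ]
(560, 81, 2) [593.9 231.6   2. ]
(319, 258, 12) [490.8 167.5  12. ]
```

Request:
jog_arm(steps=[{"dp":[0.02,0.1,0.01],"turn":[0,0,0],"claw":0.27},{"dp":[0.04,0.2,0.01],"turn":[0,0,0],"claw":0.27},{"dp":[0.06,0.3,0.01],"turn":[0,0,0],"claw":0.27},{"dp":[0.08,0.4,0.01],"turn":[0,0,0],"claw":0.27},{"dp":[0.1,0.5,0.01],"turn":[0,0,0],"claw":0.27},{"dp":[0.12,0.6,0.01],"turn":[0,0,0],"claw":0.27},{"dp":[0.13,0.7,0.01],"turn":[0,0,0],"claw":0.27},{"dp":[0.14,0.8,0.01],"turn":[0,0,0],"claw":0.27},{"dp":[0.15,0.9,0.01],"turn":[0,0,0],"claw":0.27},{"dp":[0.16,1,0.01],"turn":[0,0,0],"claw":0.27}])

```text
t: 6.7
ee_pos: [500.1, 226.1, 5.8]
orientation: [-1.563, 0.075, -0.054]
ft_force: [-0.1, -2.8, 2.7]
width: 23.9
```

Request:
jog_arm(steps=[{"dp":[0.01,0.1,0],"turn":[0,0,0],"claw":0.27},{"dp":[0.02,0.2,0],"turn":[0,0,0],"claw":0.27},{"dp":[0.03,0.3,0],"turn":[0,0,0],"claw":0.27},{"dp":[0.04,0.4,0],"turn":[0,0,0],"claw":0.27},{"dp":[0.05,0.5,0],"turn":[0,0,0],"claw":0.27},{"dp":[0.06,0.6,0],"turn":[0,0,0],"claw":0.27},{"dp":[0.07,0.7,0],"turn":[0,0,0],"claw":0.27},{"dp":[0.08,0.8,0],"turn":[0,0,0],"claw":0.27},{"dp":[0.09,0.85,0],"turn":[0,0,0],"claw":0.27},{"dp":[0.09,0.9,0],"turn":[0,0,0],"claw":0.27}])

```text
t: 7.53
ee_pos: [507.5, 298.8, 5.8]
orientation: [-1.563, 0.074, -0.054]
ft_force: [-0.6, -1.8, 1.6]
width: 23.9
```

```bash
python3 - <<'E'
from h import *
d=cap('wrist','w5.png')
print(wray(319,258,14,d))
E
```

```text
[511.05142382 321.61378119  14.        ]
```

View pics/w5.png

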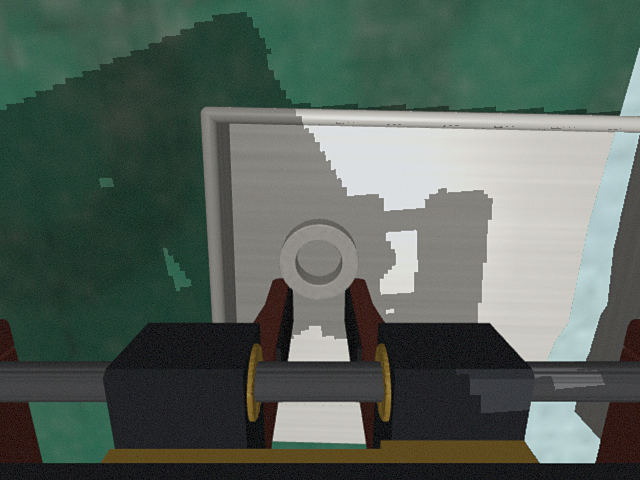

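Request:
jog_arm(steps=[{"dp":[-0.02,-0.2,0.01],"turn":[0,0,0],"claw":0.27},{"dp":[-0.03,-0.4,0.05],"turn":[0,0,0],"claw":0.27},{"dp":[-0.03,-0.7,0.4],"turn":[0,0,0],"claw":0.27},{"dp":[-0.03,-0.9,0.8],"turn":[0,0,0],"claw":0.27},{"dp":[0,-1,0.8],"turn":[0,0,0],"claw":0.27}])

```text
t: 8.0
ee_pos: [509.0, 216.8, 74.0]
orientation: [-1.561, 0.072, -0.06]
ft_force: [1.2, 0.9, 0.8]
width: 24.0
```

Request:
jog_arm(steps=[{"dp":[0.15,-0.33,0],"turn":[0,0,0],"claw":0.27},{"dp":[0.3,-0.67,0],"turn":[0,0,0],"claw":0.27},{"dp":[0.43,-1,0],"turn":[0,0,0],"claw":0.27}])

```text
t: 8.25
ee_pos: [543.4, 134.1, 74.3]
orientation: [-1.561, 0.072, -0.06]
ft_force: [0.1, -0.1, -0.8]
width: 23.7
```

Request:
jog_arm(steps=[{"dp":[0.15,-0.33,0],"turn":[0,0,0],"claw":0.27},{"dp":[0.3,-0.67,0],"turn":[0,0,0],"claw":0.27},{"dp":[0.43,-1,0],"turn":[0,0,0],"claw":0.27}])

```text
t: 8.5
ee_pos: [577.5, 51.1, 74.1]
orientation: [-1.561, 0.074, -0.061]
ft_force: [0.9, -0.1, 0.7]
width: 23.8
```

Request:
jog_arm(steps=[{"dp":[0.15,-0.33,0],"turn":[0,0,0],"claw":0.27},{"dp":[0.3,-0.67,0],"turn":[0,0,0],"claw":0.27},{"dp":[0.43,-1,0],"turn":[0,0,0],"claw":0.27},{"dp":[0.43,-1,0],"turn":[0,0,0],"claw":0.27}])

```text
t: 8.83
ee_pos: [613.0, -34.6, 74.1]
orientation: [-1.562, 0.076, -0.067]
ft_force: [-0.1, 0.4, -0.6]
width: 23.8
```

```bash
python3 - <<'E'
from h import *
d=cap('wrist','w6.png');d=cap('top','t6.png')
print(ctrl.get_obs()['ee_pos'])
E
```

```text
[610.96541957 -30.93568492  73.67618168]
```

View pics/w6.png

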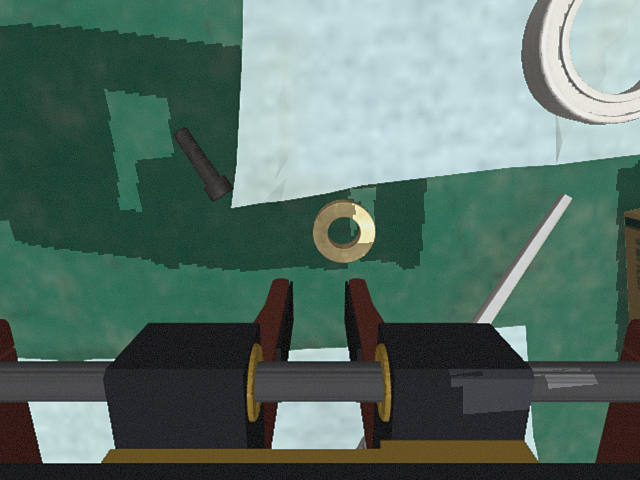

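View pics/t6.png

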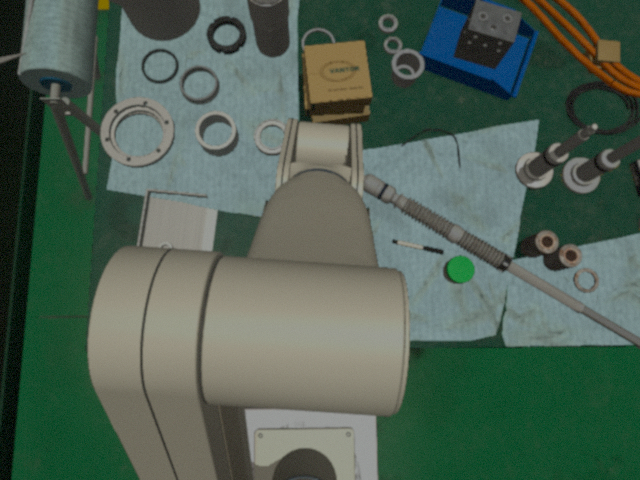

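```bash
python3 - <<'E'
from h import *
d=ctrl.get_image('wrist')
for p in [(344,231,12),(567,198,10),(480,320,10),(217,190,8),(182,133,5)]: print(p,wray(*p,d).round(1))
t=dict(np.load('pics/top0.npz'))
for p in [(307,147,10),(335,163,15),(362,178,20),(370,185,30),(393,188,30)]:
  print(p,ray(t,*p).round(1),t['range_z'][p[1],p[0]])
E
```

```text
(344, 231, 12) [628.5 -13.3  12. ]
(567, 198, 10) [762.7  -4.9  10. ]
(480, 320, 10) [712.9 -81.   10. ]
(217, 190, 8) [553.9  17.7   8. ]
(182, 133, 5) [537.7  52.4   5. ]
(307, 147, 10) [755.2 -10.3  10. ] 1214.8601
(335, 163, 15) [713.2 -77.1  15. ] 1210.2273
(362, 178, 20) [ 674.3 -140.3   20. ] 1193.3868
(370, 185, 30) [ 654.2 -157.7   30. ] 1177.5042
(393, 188, 30) [ 646.8 -211.5   30. ] 1186.6716
```

Request:
jog_arm(steps=[{"dp":[0.09,-0.22,0],"turn":[0,0,0],"claw":0.27},{"dp":[0.18,-0.42,-0.1],"turn":[0,0,0],"claw":0.27},{"dp":[0.18,-0.42,-0.4],"turn":[0,0,0],"claw":0.27},{"dp":[0.18,-0.42,-0.7],"turn":[0,0,0],"claw":0.27},{"dp":[0.18,-0.42,-0.85],"turn":[0,0,0],"claw":0.27},{"dp":[0.18,-0.42,-0.85],"turn":[0,0,0],"claw":0.27},{"dp":[0.18,-0.42,-0.85],"turn":[0,0,0],"claw":0.27}])

```text
t: 9.57
ee_pos: [624.3, -63.0, 4.9]
orientation: [-1.56, 0.077, -0.06]
ft_force: [0.3, -0.1, -0.1]
width: 23.7
```

```bash
python3 - <<'E'
from h import *
d=cap('wrist','w7.png')
o=ctrl.get_obs();print(o['ee_pos'],R.from_rotvec(o['orientation']).as_matrix().round(3))
E
```

```text
[625.21321364 -63.11531522   5.89833279] [[ 0.996 -0.009  0.087]
 [-0.087  0.01   0.996]
 [-0.01  -1.     0.009]]
```

View pics/w7.png

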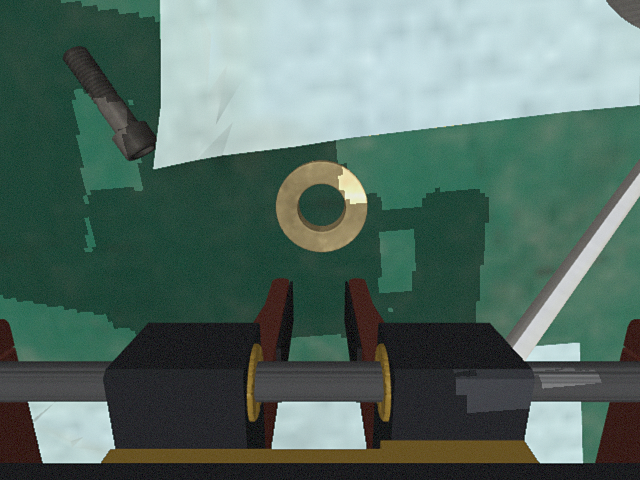

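Request:
jog_arm(steps=[{"dp":[0.01,0.08,-0.01],"turn":[0,0,0],"claw":0.27},{"dp":[0.02,0.17,-0.01],"turn":[0,0,0],"claw":0.27},{"dp":[0.02,0.25,-0.01],"turn":[0,0,0],"claw":0.27},{"dp":[0.02,0.33,-0.01],"turn":[0,0,0],"claw":0.27},{"dp":[0.01,0.41,-0.01],"turn":[0,0,0],"claw":0.27},{"dp":[0,0.5,-0.01],"turn":[0,0,0],"claw":0.27},{"dp":[-0.01,0.58,-0.01],"turn":[0,0,0],"claw":0.27},{"dp":[-0.03,0.66,-0.01],"turn":[0,0,0],"claw":0.27},{"dp":[-0.05,0.75,-0.01],"turn":[0,0,0],"claw":0.27},{"dp":[-0.07,0.83,-0.01],"turn":[0,0,0],"claw":0.27},{"dp":[-0.09,0.91,-0.01],"turn":[0,0,0],"claw":0.27},{"dp":[-0.11,1,-0.01],"turn":[0,0,0],"claw":0.27}])

```text
t: 10.62
ee_pos: [616.2, 17.4, 5.1]
orientation: [-1.561, 0.076, -0.061]
ft_force: [-0.5, -1.1, 1.2]
width: 23.8
```

Request:
jog_arm(steps=[{"dp":[-0.02,0.1,0],"turn":[0,0,0],"claw":0.27},{"dp":[-0.04,0.2,0],"turn":[0,0,0],"claw":0.27},{"dp":[-0.06,0.3,0],"turn":[0,0,0],"claw":0.27},{"dp":[-0.08,0.4,0],"turn":[0,0,0],"claw":0.27},{"dp":[-0.1,0.5,0],"turn":[0,0,0],"claw":0.27},{"dp":[-0.12,0.6,0],"turn":[0,0,0],"claw":0.27},{"dp":[-0.14,0.7,0],"turn":[0,0,0],"claw":0.27},{"dp":[-0.16,0.8,0],"turn":[0,0,0],"claw":0.27},{"dp":[-0.18,0.9,0],"turn":[0,0,0],"claw":0.27},{"dp":[-0.2,1,0],"turn":[0,0,0],"claw":0.27}])

```text
t: 11.45
ee_pos: [600.0, 98.2, 5.0]
orientation: [-1.56, 0.076, -0.061]
ft_force: [0.6, -1.5, 1.0]
width: 23.8
```

```bash
python3 - <<'E'
from h import *
d=cap('wrist','w8.png')
E
```

```text
(no output)
```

View pics/w8.png

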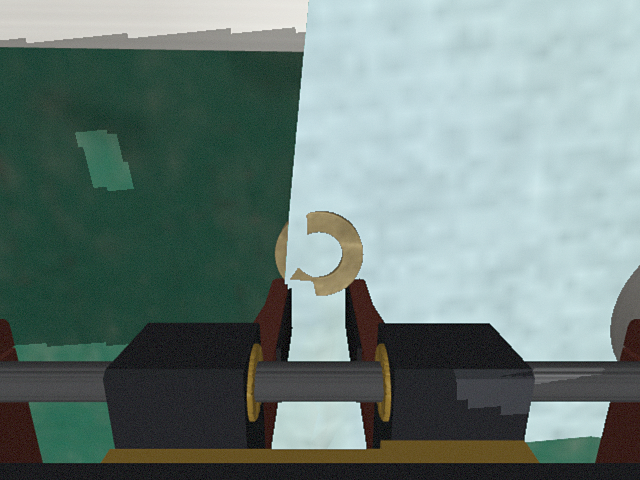

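Request:
jog_arm(steps=[{"dp":[-0.02,0.1,0.01],"turn":[0,0,0],"claw":0.27},{"dp":[-0.04,0.2,0.01],"turn":[0,0,0],"claw":0.27},{"dp":[-0.06,0.3,0.01],"turn":[0,0,0],"claw":0.27},{"dp":[-0.08,0.4,0.01],"turn":[0,0,0],"claw":0.27},{"dp":[-0.1,0.5,0.01],"turn":[0,0,0],"claw":0.27},{"dp":[-0.12,0.6,0.01],"turn":[0,0,0],"claw":0.27},{"dp":[-0.14,0.7,0.01],"turn":[0,0,0],"claw":0.27},{"dp":[-0.16,0.8,0.01],"turn":[0,0,0],"claw":0.27},{"dp":[-0.18,0.9,0.01],"turn":[0,0,0],"claw":0.27},{"dp":[-0.2,1,0.01],"turn":[0,0,0],"claw":0.27}])

```text
t: 12.33
ee_pos: [583.5, 180.2, 5.8]
orientation: [-1.56, 0.076, -0.061]
ft_force: [-0.7, -0.4, -0.5]
width: 23.6
```

```bash
python3 - <<'E'
from h import *
d=cap('wrist','w9.png')
E
```

```text
(no output)
```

View pics/w9.png

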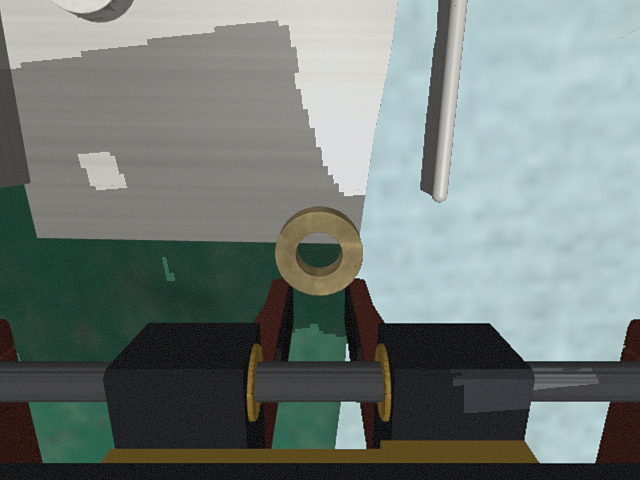

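Request:
jog_arm(steps=[{"dp":[0,0.1,0.01],"turn":[0,0,0],"claw":0.27},{"dp":[0,0.2,0.01],"turn":[0,0,0],"claw":0.27},{"dp":[0,0.3,0.01],"turn":[0,0,0],"claw":0.27},{"dp":[0.01,0.4,0.01],"turn":[0,0,0],"claw":0.27},{"dp":[0.02,0.5,0.01],"turn":[0,0,0],"claw":0.27},{"dp":[0.03,0.6,0.01],"turn":[0,0,0],"claw":0.27},{"dp":[0.04,0.7,0.01],"turn":[0,0,0],"claw":0.27},{"dp":[0.05,0.8,0.01],"turn":[0,0,0],"claw":0.27},{"dp":[0.06,0.9,0.01],"turn":[0,0,0],"claw":0.27},{"dp":[0.07,1,0.01],"turn":[0,0,0],"claw":0.27}])

```text
t: 13.22
ee_pos: [589.0, 262.2, 6.6]
orientation: [-1.56, 0.075, -0.06]
ft_force: [-0.4, -1.0, 0.5]
width: 23.5
```

Request:
jog_arm(steps=[{"dp":[0.01,0.1,0],"turn":[0,0,0],"claw":0.27},{"dp":[0.02,0.2,0],"turn":[0,0,0],"claw":0.27},{"dp":[0.03,0.3,0],"turn":[0,0,0],"claw":0.27},{"dp":[0.04,0.4,0],"turn":[0,0,0],"claw":0.27},{"dp":[0.04,0.45,0],"turn":[0,0,0],"claw":0.27},{"dp":[0.04,0.48,0],"turn":[0,0,0],"claw":0.27}])

```text
t: 13.72
ee_pos: [592.2, 301.4, 6.6]
orientation: [-1.56, 0.074, -0.06]
ft_force: [-0.7, -1.6, 0.7]
width: 23.5
```

```bash
python3 - <<'E'
from h import *
d=cap('wrist','w10.png')
E
```

```text
(no output)
```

View pics/w10.png

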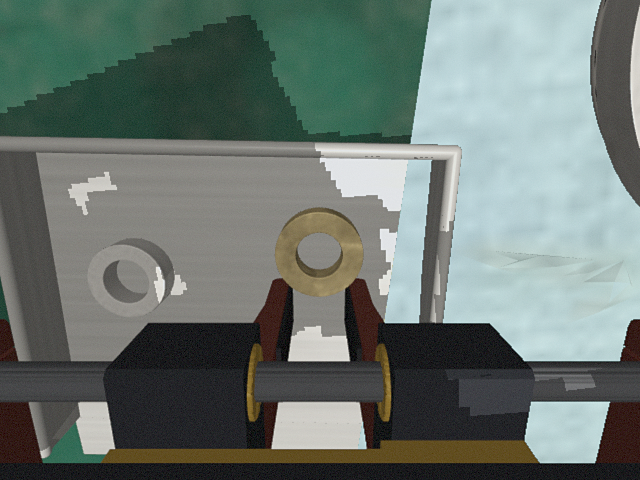

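Request:
jog_arm(steps=[{"dp":[-0.02,-0.2,0.01],"turn":[0,0,0],"claw":0.27},{"dp":[-0.04,-0.4,0.05],"turn":[0,0,0],"claw":0.27},{"dp":[-0.06,-0.7,0.4],"turn":[0,0,0],"claw":0.27},{"dp":[-0.08,-0.9,0.8],"turn":[0,0,0],"claw":0.27},{"dp":[-0.1,-1,0.8],"turn":[0,0,0],"claw":0.14}])

```text
t: 14.18
ee_pos: [586.5, 218.7, 75.6]
orientation: [-1.558, 0.072, -0.066]
ft_force: [1.0, 0.1, -0.5]
width: 20.3
```

Request:
jog_arm(steps=[{"dp":[-0.05,-0.33,0],"turn":[0,0,0],"claw":0.14},{"dp":[-0.1,-0.67,0],"turn":[0,0,0],"claw":0.14},{"dp":[-0.15,-1,0],"turn":[0,0,0],"claw":0.14}])

```text
t: 14.43
ee_pos: [573.8, 136.1, 76.0]
orientation: [-1.558, 0.072, -0.067]
ft_force: [0.5, -0.0, -0.4]
width: 12.2
```

Request:
jog_arm(steps=[{"dp":[-0.05,-0.33,0],"turn":[0,0,0],"claw":0.14},{"dp":[-0.1,-0.67,0],"turn":[0,0,0],"claw":0.14},{"dp":[-0.15,-1,0],"turn":[0,0,0],"claw":0.14}])

```text
t: 14.68
ee_pos: [560.4, 53.2, 75.9]
orientation: [-1.558, 0.073, -0.068]
ft_force: [0.8, 0.9, 0.2]
width: 12.3
```

Request:
jog_arm(steps=[{"dp":[-0.05,-0.33,0],"turn":[0,0,0],"claw":0.14},{"dp":[-0.1,-0.67,0],"turn":[0,0,0],"claw":0.14},{"dp":[-0.15,-1,0],"turn":[0,0,0],"claw":0.14},{"dp":[-0.15,-1,0],"turn":[0,0,0],"claw":0.14}])

```text
t: 15.02
ee_pos: [546.3, -31.5, 75.6]
orientation: [-1.558, 0.078, -0.07]
ft_force: [0.8, 0.4, -0.2]
width: 12.2
```

```bash
python3 - <<'E'
from h import *
d=cap('wrist','w11.png')
print(ctrl.get_obs()['ee_pos'])
E
```

```text
[546.91612061 -29.81347875  75.75535718]
```

View pics/w11.png

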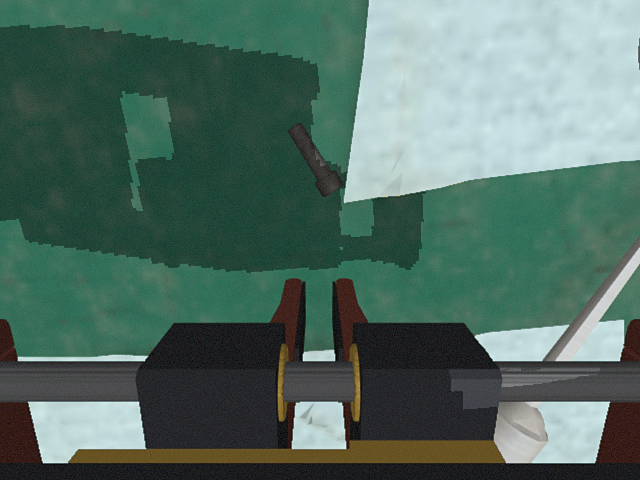

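Request:
jog_arm(steps=[{"dp":[0,0,-0.3],"turn":[0,0,0],"claw":0.14},{"dp":[0,0,-0.6],"turn":[0,0,0],"claw":0.14},{"dp":[0,0,-0.8],"turn":[0,0,0],"claw":0.14},{"dp":[0,0,-0.88],"turn":[0,0,0],"claw":0.14},{"dp":[0,0,-0.88],"turn":[0,0,0],"claw":0.14},{"dp":[0,0,-0.88],"turn":[0,0,0],"claw":0.14}])

```text
t: 15.57
ee_pos: [546.8, -29.6, 5.5]
orientation: [-1.558, 0.078, -0.07]
ft_force: [0.0, -0.3, 0.7]
width: 12.3
```

```bash
python3 - <<'E'
from h import *
d=cap('wrist','w12.png')
print(ctrl.get_obs()['ee_pos'])
E
```

```text
[547.29995889 -29.6819772    6.0059493 ]
```

View pics/w12.png

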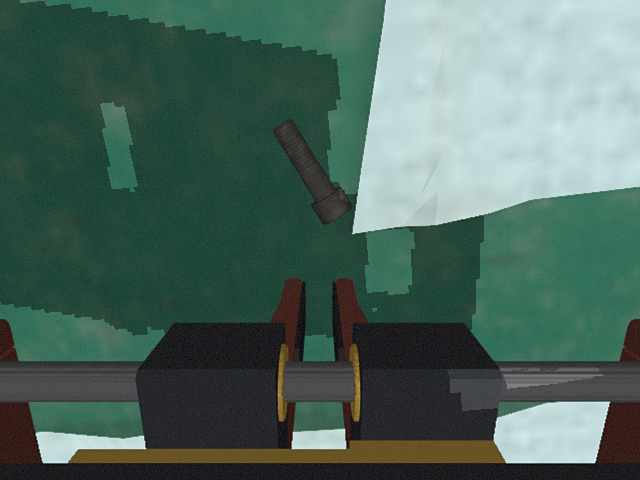

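Request:
jog_arm(steps=[{"dp":[-0.04,0.06,-0.01],"turn":[0,0,0],"claw":0.14},{"dp":[-0.07,0.12,-0.015],"turn":[0,0,0],"claw":0.14},{"dp":[-0.07,0.18,-0.015],"turn":[0,0,0],"claw":0.14},{"dp":[-0.07,0.24,-0.015],"turn":[0,0,0],"claw":0.14},{"dp":[-0.07,0.3,-0.015],"turn":[0,0,0],"claw":0.14},{"dp":[-0.07,0.36,-0.015],"turn":[0,0,0],"claw":0.14},{"dp":[-0.06,0.42,-0.015],"turn":[0,0,0],"claw":0.14},{"dp":[-0.06,0.48,-0.015],"turn":[0,0,0],"claw":0.14},{"dp":[-0.05,0.54,-0.015],"turn":[0,0,0],"claw":0.14},{"dp":[-0.05,0.6,-0.015],"turn":[0,0,0],"claw":0.14}])

```text
t: 16.45
ee_pos: [543.5, 18.8, 4.8]
orientation: [-1.558, 0.077, -0.071]
ft_force: [0.4, -0.5, -0.2]
width: 12.3
```

```bash
python3 - <<'E'
from h import *
d=cap('wrist','w13.png')
print(ctrl.get_obs()['ee_pos'])
E
```

```text
[543.4231348   19.45023035   4.80119355]
```

View pics/w13.png

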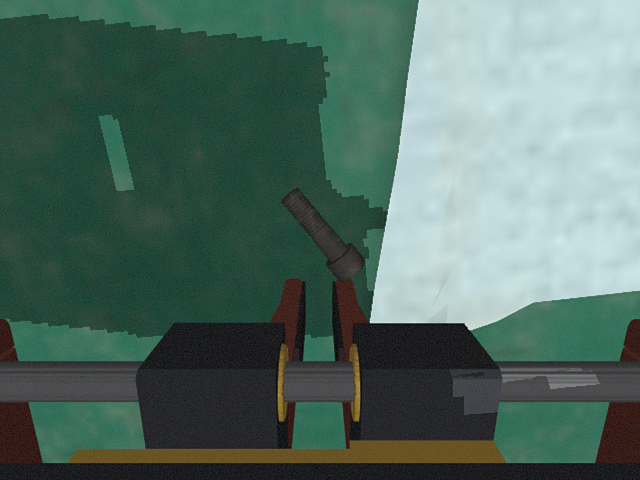

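Request:
jog_arm(steps=[{"dp":[0.01,0.06,0],"turn":[0,0,0],"claw":0.14},{"dp":[0.015,0.12,0],"turn":[0,0,0],"claw":0.14},{"dp":[0.02,0.18,0],"turn":[0,0,0],"claw":0.14},{"dp":[0.03,0.24,0],"turn":[0,0,0],"claw":0.14},{"dp":[0.035,0.3,0],"turn":[0,0,0],"claw":0.14},{"dp":[0.04,0.36,0],"turn":[0,0,0],"claw":0.14},{"dp":[0.045,0.42,0],"turn":[0,0,0],"claw":0.14},{"dp":[0.05,0.48,0],"turn":[0,0,0],"claw":0.14},{"dp":[0.055,0.54,0],"turn":[0,0,0],"claw":0.14},{"dp":[0.06,0.6,0],"turn":[0,0,0],"claw":0.14}])

```text
t: 17.33
ee_pos: [548.2, 67.9, 4.8]
orientation: [-1.558, 0.077, -0.071]
ft_force: [-0.4, 0.3, 0.0]
width: 12.7
```

```bash
python3 - <<'E'
from h import *
d=cap('wrist','w14.png')
print(ctrl.get_obs()['ee_pos'])
E
```

```text
[548.33754844  68.5743688    4.81248653]
```

View pics/w14.png

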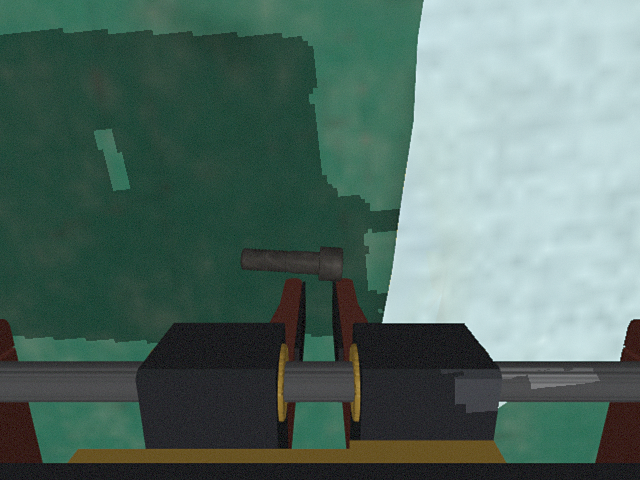

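Request:
jog_arm(steps=[{"dp":[-0.01,-0.08,0],"turn":[0,0,0],"claw":0.2},{"dp":[-0.07,-0.1,0],"turn":[0,0,0],"claw":0.2},{"dp":[-0.14,-0.08,0],"turn":[0,0,0],"claw":0.2},{"dp":[-0.14,-0.02,0],"turn":[0,0,0],"claw":0.2},{"dp":[-0.14,0.04,0],"turn":[0,0,0],"claw":0.2},{"dp":[-0.13,0.11,0],"turn":[0,0,0],"claw":0.2},{"dp":[-0.13,0.18,0],"turn":[0,0,0],"claw":0.2},{"dp":[-0.12,0.25,0],"turn":[0,0,0],"claw":0.2},{"dp":[-0.12,0.32,0],"turn":[0,0,0],"claw":0.2},{"dp":[-0.11,0.39,0],"turn":[0,0,0],"claw":0.2},{"dp":[-0.11,0.46,0],"turn":[0,0,0],"claw":0.2},{"dp":[-0.1,0.53,0],"turn":[0,0,0],"claw":0.2}])

```text
t: 18.38
ee_pos: [540.3, 111.6, 4.8]
orientation: [-1.557, 0.076, -0.071]
ft_force: [0.5, 1.3, 0.3]
width: 17.5
```

```bash
python3 - <<'E'
from h import *
d=cap('wrist','w15.png')
print(ctrl.get_obs()['ee_pos'])
E
```

```text
[540.63775926 112.36582238   4.8338567 ]
```

View pics/w15.png

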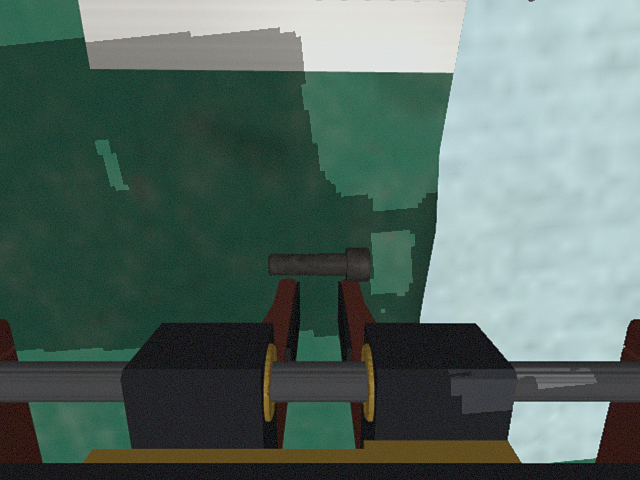

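Request:
jog_arm(steps=[{"dp":[0.007,0.08,0],"turn":[0,0,0],"claw":0.2},{"dp":[0.014,0.16,0],"turn":[0,0,0],"claw":0.2},{"dp":[0.02,0.24,0],"turn":[0,0,0],"claw":0.2},{"dp":[0.028,0.32,0],"turn":[0,0,0],"claw":0.2},{"dp":[0.035,0.4,0],"turn":[0,0,0],"claw":0.2},{"dp":[0.042,0.48,0],"turn":[0,0,0],"claw":0.2},{"dp":[0.05,0.56,0],"turn":[0,0,0],"claw":0.2},{"dp":[0.057,0.64,0],"turn":[0,0,0],"claw":0.2},{"dp":[0.064,0.72,0.005],"turn":[0,0,0],"claw":0.2},{"dp":[0.07,0.8,0.01],"turn":[0,0,0],"claw":0.2},{"dp":[0.078,0.88,0.01],"turn":[0,0,0],"claw":0.2},{"dp":[0.085,0.96,0.01],"turn":[0,0,0],"claw":0.2}])

```text
t: 19.43
ee_pos: [547.5, 189.8, 5.7]
orientation: [-1.557, 0.075, -0.071]
ft_force: [0.1, -0.2, -0.1]
width: 17.7
```

```bash
python3 - <<'E'
from h import *
d=cap('wrist','w16.png')
print(ctrl.get_obs()['ee_pos'])
E
```

```text
[547.82312667 190.76397875   5.78866402]
```

View pics/w16.png

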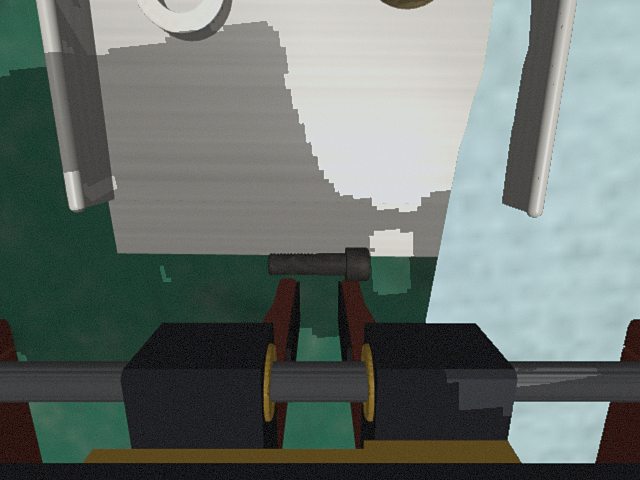

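Request:
jog_arm(steps=[{"dp":[0.007,0.08,0],"turn":[0,0,0],"claw":0.2},{"dp":[0.014,0.16,0.005],"turn":[0,0,0],"claw":0.2},{"dp":[0.02,0.24,0.01],"turn":[0,0,0],"claw":0.2},{"dp":[0.028,0.32,0.01],"turn":[0,0,0],"claw":0.2},{"dp":[0.035,0.4,0.01],"turn":[0,0,0],"claw":0.2},{"dp":[0.042,0.48,0.01],"turn":[0,0,0],"claw":0.2},{"dp":[0.05,0.56,0.01],"turn":[0,0,0],"claw":0.2},{"dp":[0.057,0.64,0.01],"turn":[0,0,0],"claw":0.2},{"dp":[0.064,0.72,0.01],"turn":[0,0,0],"claw":0.2},{"dp":[0.07,0.8,0.01],"turn":[0,0,0],"claw":0.2},{"dp":[0.078,0.86,0.01],"turn":[0,0,0],"claw":0.2},{"dp":[0.08,0.9,0.01],"turn":[0,0,0],"claw":0.2}])

```text
t: 20.48
ee_pos: [554.3, 263.5, 6.6]
orientation: [-1.557, 0.074, -0.071]
ft_force: [0.4, -0.3, 0.9]
width: 17.5
```

```bash
python3 - <<'E'
from h import *
d=cap('wrist','w17.png')
print(ctrl.get_obs()['ee_pos'])
E
```

```text
[554.38389571 263.79450268   6.59078148]
```

View pics/w17.png

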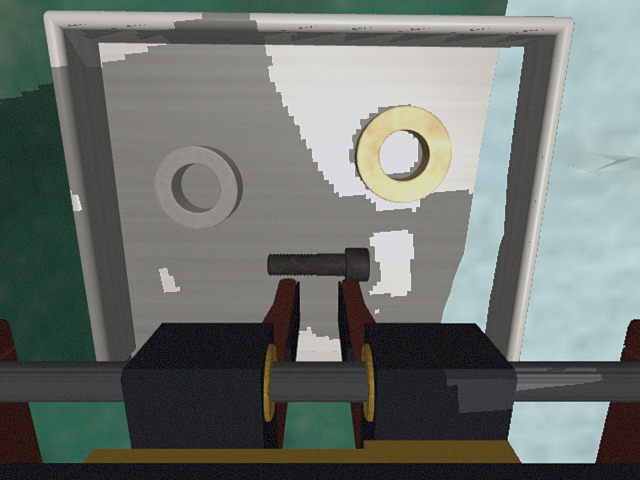

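Request:
jog_arm(steps=[{"dp":[-0.01,-0.15,0],"turn":[0,0,0],"claw":0.2},{"dp":[-0.02,-0.35,0.03],"turn":[0,0,0],"claw":0.2},{"dp":[-0.03,-0.6,0.4],"turn":[0,0,0],"claw":0.2},{"dp":[-0.03,-0.8,0.8],"turn":[0,0,0],"claw":0.2},{"dp":[-0.03,-1,1],"turn":[0,0,0],"claw":0.2}])

```text
t: 20.95
ee_pos: [552.4, 181.5, 89.1]
orientation: [-1.556, 0.073, -0.073]
ft_force: [1.1, -0.1, 0.4]
width: 17.7
```

Request:
jog_arm(steps=[{"dp":[0,-0.3,0.3],"turn":[0,0,0],"claw":0.2},{"dp":[0,-0.6,0.6],"turn":[0,0,0],"claw":0.2},{"dp":[0,-0.9,0.8],"turn":[0,0,0],"claw":0.2},{"dp":[0,-1,0.8],"turn":[0,0,0],"claw":0.2}])

```text
t: 21.28
ee_pos: [553.6, 97.6, 156.5]
orientation: [-1.556, 0.072, -0.079]
ft_force: [1.4, 0.0, 0.4]
width: 17.1
```

Request:
jog_arm(steps=[{"dp":[0,-0.3,0],"turn":[0,0,0],"claw":0.2},{"dp":[0,-0.6,0],"turn":[0,0,0],"claw":0.2},{"dp":[0,-0.9,0],"turn":[0,0,0],"claw":0.2},{"dp":[0,-1,0],"turn":[0,0,0],"claw":0.2}])

```text
t: 21.62
ee_pos: [552.4, 14.4, 155.6]
orientation: [-1.556, 0.075, -0.08]
ft_force: [0.4, -0.2, 0.3]
width: 17.5
```

Request:
jog_arm(steps=[{"dp":[0,-0.3,0],"turn":[0,0,0],"claw":0.2},{"dp":[0,-0.6,0],"turn":[0,0,0],"claw":0.2},{"dp":[0,-0.9,0],"turn":[0,0,0],"claw":0.2},{"dp":[0,-1,0],"turn":[0,0,0],"claw":0.2},{"dp":[0,-1,0],"turn":[0,0,0],"claw":0.2},{"dp":[0,-1,0],"turn":[0,0,0],"claw":0.2}])

```text
t: 22.12
ee_pos: [551.9, -65.4, 155.1]
orientation: [-1.556, 0.077, -0.08]
ft_force: [-0.7, 0.2, 1.1]
width: 17.8
```

```bash
python3 - <<'E'
from h import *
cap('scene','s18.png');cap('top','t18.png')
print(ctrl.get_obs()['ee_pos'])
E
```

```text
[552.13024248 -64.54761069 155.33417219]
```

View pics/s18.png

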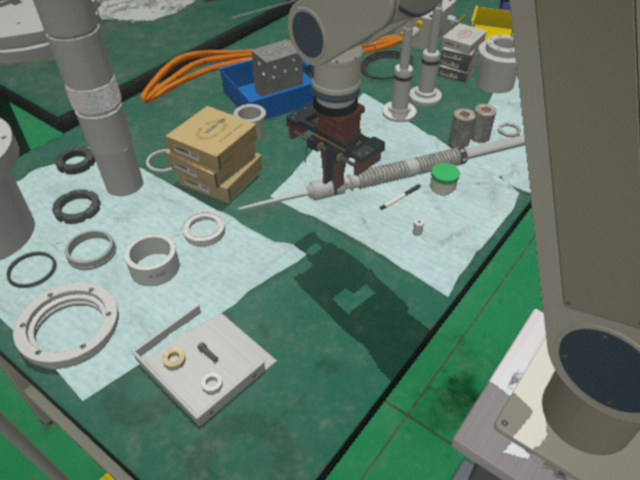

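View pics/t18.png

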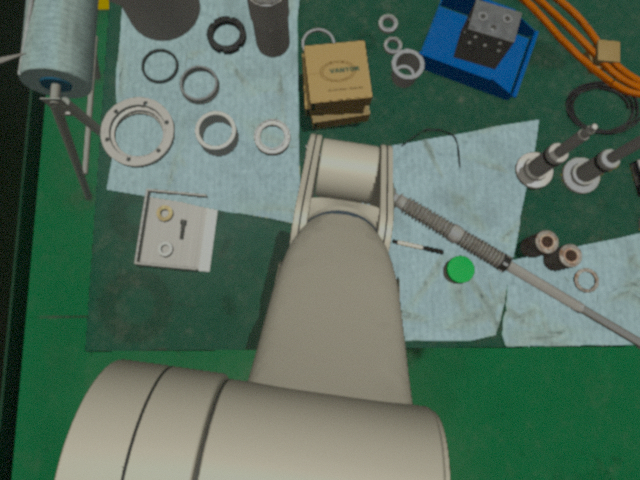

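```bash
python3 - <<'E'
from h import *
d=dict(np.load('pics/top0.npz'));d=dict(np.load('pics/t18.npz'))
for p in [(166,213,14),(166,249,14),(182,221,9),(183,239,9)]: 
    q=ray(d,*p)-[551,301,0]; print((q[:2]@np.array([[.105,-.995],[.995,.105]])).round(1))
a=cv2.imread('pics/scene0.png').astype(int);b=cv2.imread('pics/s18.png').astype(int)
for n,(u,v) in dict(dowel=(418,227),pot=(445,180),marker=(400,196)).items(): print(n,abs(a-b)[v-15:v+15,u-14:u+14].mean())
print(ctrl.close_job())
E
```

```text
[ 22.7 -39.5]
[10.1 44.8]
[-15.6 -25.2]
[-24.   16.9]
dowel 8.806746031746032
pot 6.954761904761905
marker 8.622619047619047
the job is handed in; nothing more can be done
None
```

All three stray parts are on the tray's flat floor, and the job is handed in at about 22 s of the 72 s allowed. I swept them one at a time, in the order grey ring, bronze ring, screw. Each was only pushed along the bench and over the lip, never gripped or lifted. The arm then backed clear and up.

**Final positions:** from the last top picture, in tray coordinates, against a floor of x −70 to +67 mm and y ±85 mm.

| Part | x (mm) | y (mm) |
|---|---|---|
| Bronze ring | +23 | −40 |
| Grey ring | +10 | +45 |
| Screw | −24 to −16 | −25 to +17 |

All of these are well inside the floor and clear of the lip and walls.

**Bystanders:** the dowel pin, grease pot and marker sit at the same pixels in the scene picture before and after. The small brightness differences there (7 to 9 grey levels) I put down to image noise and lighting, though I did not measure their positions separately.

**Forces:** the wrist force never read above about 4 N in the states I saw. An upward 2.7 N showed while the grey ring crossed the lip, so a fingertip may have brushed it. I ran the bronze ring and screw about 1 mm higher over the tray.

**Disagreements between views:** the top and wrist cameras differed by a few millimetres, up to about 8 mm on the bronze ring before it was pushed. The fingers were centred by the wrist view instead, so this did not affect the result.

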